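# Unlock the vent valve and hold its spring arm open

### The job

Wind the hand crank on the valve stand anticlockwise (seen from above), a bit over two turns, until it comes up against its end stop, which draws the brass locking bolt clear of the yellow vent arm. Then take the arm by its upright red grip, swing it away from the robot against its spring all the way to its stop, and finish still holding it there with the fingers on the red grip; do not let go. Leave the loose gauge, cap and coupling where they stand.

Things in the scene. Friction and masses are not known exactly. Their poses are not given: they have to be found in the camera images.
- crank (a joint): Angle of the hand crank about its vertical axis, rad. Grows anticlockwise seen from above. Runs from 0 to its end stop at 15.0 (2.39 turns); it begins somewhere between 0 and 1.5 and must be wound up to the stop. It turns stiffly (about 0.1 N m, so 2 N at the knob), stays where it is left and draws the bolt 1.73 mm per rad.
- crank_axis (a point): Point on the crank's vertical axis, on the valve stand, 80 mm above the bench; the steel crank arm (18 mm wide, its top at 80 mm, the hub's at 83 mm) sits here on a blue box 74 mm square whose top is 66 mm above the bench.
- crank_knob: Black upright knob of the crank, a freely spinning sleeve about 22 mm across and 52 mm tall, 50 mm from the crank's axis; origin at the centre of its lower end, 81 mm above the bench (its top is at 133 mm). z up. As it spins freely, the fingers can keep one heading while they carry it round; its own yaw means nothing.
- vent_arm (a joint): Angle of the yellow vent arm about its vertical pivot, rad. 0 at rest (spring pulls it there), grows anticlockwise seen from above as it swings away from the robot, stop at 1.2. The spring needs about 3.5 N at the grip at rest and 9 N at the stop and snaps it back when let go. Until the crank is wound, the bolt blocks the arm near rest.
- vent_pivot (a point): Point on the vent arm's vertical pivot axis, 63 mm above the bench, level with the arm's upper face; a spring and a post stand up 22 mm above it, 14 mm in radius.
- vent_grip: Upright red round grip on the yellow arm, 18 mm across and 56 mm tall, 90 mm from the pivot; origin at the centre of its foot, on the arm's upper face, 63 mm above the bench (top at 119 mm). A freely spinning sleeve: its own yaw means nothing, and the fingers can keep one heading.
- rig: The valve stand, fixed: aluminium base 160 x 340 x 12 mm. Origin on the bench under its middle; x away from the robot, y left, z up. Crank axis at (0, 100) mm, arm pivot at (0, -60) mm in its frame. The arm points to -y, turned 0.6 rad towards the robot at rest, 0.6 rad away from it at its stop. Posts 12 mm across, 68 mm tall, mark rest and stop 47 mm from the pivot.
- gauge: Loose brass pressure gauge housing, lying face up, 66 mm across, 35 mm tall, stem to its -x; origin under its centre. Leave it.
- blank_cap: Loose yellow nylon blanking cap, 46 mm across, 24 mm tall; origin under its centre. Leave it.
- coupling: Loose stainless bayonet coupling half, 54 mm across, 42 mm tall; origin under its centre. Leave it.

How it is judged:
By the outcome, as a careful person would: the job done as asked, in the order asked, and still so for the second after the job is handed in, while the arm keeps its last pose, push and grip.
It also fails if it takes over 67 s, if anything falls off the work surface, if the arm or the gripper's body presses on something with over 40 N, if the wrist force passes 120 N, or if a joint passes its speed limit or range.

### The arm

A 6-joint arm with a two-finger parallel gripper is mounted at the origin on the work surface. World frame = base frame: x ahead of the robot, y to its left, z up, the work surface at z = 0. Lengths are in m, angles in degrees, forces in N, time in s.
With the tool pointing down it reaches from about 0.35 to 0.875 m from the base axis. Payload 4.2 kg.
Tool frame: the origin (TCP) lies on the centre line of the jaws, within the pads' length; the fingertips stand tip_reach ahead of it and the grasp point (between the pads) is the TCP (tip_reach is the distance from the TCP to the fingertips, in m); z points along the fingers, y is the line along which they close (so a half turn about z gives the same grasp; the last joint's range is limited). The gripper opens to 87 mm and grips with 3 to 60 N. Pads are 19 mm wide; open, the fingers measure 117 mm over their backs; the gripper's body (75 mm by 190 mm) begins 51 mm behind the grasp point.
Start: joints at [-52.162, 22.042, 0.453, 0, -68.411, -14.817], TCP at [0.244, -0.575, 0.242] pointing down, gripper open.
Joint ranges: [-179.83, 179.83], [-69.29, 118.12], [-61.27, 80.66], [-181.25, 117.63], [-171.15, -9.14], [-177.46, 177.46]. Speed limits (degrees/s): [159.86, 159.86, 180, 180, 180, 180].

### API

Orientations are given as a 3x3 rotation matrix whose columns are the frame's x, y, z axes.
In Python, from station import sense, capture, finish_job, tip_reach gives the robot as it stands.
- The arm moves only by the tool arm_command, never from a script. Its argument "deltas" is a list of rows, each a list of 7 numbers: the turn, a rotation vector about the tool's x, y, z in rad, then the shift along the tool's x, y, z in cm, then the closure, from -1 (fully open) to 1 (shut), so that 0 is half open. In form: [[rx, ry, rz, dx, dy, dz, hand], ...]. A call has 1 to 8 rows; each row is the pose to reach, as a shift and turn from the pose commanded when the call began, along the tool's axes at that moment; what a row does not reach only later rows make up. A row lasts 1/12 s, in which the tool goes at most 41.7 mm and 7.16 degrees, less where a joint would pass 70% of its speed; a pose out of reach is approached as far as the arm can. A call with a gripper value outside its range is refused whole. The fingers move at their own pace and stop on an object; the grip force is fixed at half the most. Time passes only in rows, so rows that repeat a pose let the fingers close. It gives the time, the measured TCP pose, the force, the opening and the grip force at its end, in the units of the state.
- sense(): the state, without advancing time (a new reading comes with each control period).
- capture(name): name is "scene" or "side" or "wrist"; returns a dict with "pixels" (400x640x3 uint8, blue, green, red), "fovy" (degrees; the focal length in pixels is half the picture's height over the tangent of half this angle, whatever the lens; pixels are square), "cx", "cy" (the principal point, pixels), "rvec" (rotation vector, rad) and "tvec" (3), from world to camera coordinates, as OpenCV has them. Camera axes: x right, y down, z forward; pixel columns grow to the right and rows downward; lengths in m; the calibration is good to about 2 mm. A picture is of the moment at which its call begins. There is no depth.
- finish_job(): hands the job in; it is judged then, once.
The state is a dict: "time_s": time; "joints": joint angles; "joint_velocities": joint speeds; "effort": joint torques, N m; "tcp_pos": TCP position; "ee_rot": TCP orientation; "wrist_force": force on the tool from outside, world axes, zero at the start; "moment": the same for the moment, N m; "gripper_width": opening from 0.0 (shut) to 1.0 (fully open); "gripper_force": force on a finger pad.
Only numpy, scipy, OpenCV 4.12 (cv2) and the standard library are available. Lean on these libraries where they do the work, as an engineer would, in place of code of your own. Each camera call takes 0.05 s, during which the arm holds its last target. There are 200 camera calls.

## Working session

There is one attempt and no reset: what is moved stays moved. The work goes in short steps, Python scripts to look and compute and a tool call to move; the robot and the scene stay as the last step left them, time stands still between calls to the robot, and variables do not carry over. Pictures are saved under pics/ and viewed, at most 10 in all, crops included, and the job is handed in when it is done.

Besides the shell and the picture viewer there is one more tool, called as name(argument=value, ...), one argument or row to a line, values as JSON. arm_command: Moves the arm, as the interface text tells. Its arguments: {"type":"object","properties":{"deltas":{"type":"array"}},"required":["deltas"]}

```bash
mkdir -p pics; cat > h.py <<'E'
import numpy as np, cv2, pickle
from station import sense, capture, tip_reach
def snap(n,f):
    c=capture(n); cv2.imwrite(f'pics/{f}.png',c['pixels']); pickle.dump(c,open(f'pics/{f}.pkl','wb')); return c
def K(c):
    f=200/np.tan(np.radians(c['fovy'])/2); return np.array([[f,0,c['cx']],[0,f,c['cy']],[0,0,1.]])
def ray(c,u,v,z):
    R=cv2.Rodrigues(np.array(c['rvec'],float))[0]; t=np.array(c['tvec'],float).ravel()
    o=-R.T@t; d=R.T@np.linalg.solve(K(c),[u,v,1]); return o+d*(z-o[2])/d[2]
def proj(c,p):
    return cv2.projectPoints(np.array(p,float).reshape(-1,3),np.array(c['rvec'],float),np.array(c['tvec'],float),K(c),None)[0].reshape(-1,2)
E
python3 - <<'E'
from h import *
a=snap('scene','s0');b=snap('side','d0')
cv2.imwrite('pics/both.png',cv2.resize(np.vstack([a['pixels'],b['pixels']]),(480,600)))
print(tip_reach, sense())
for c in (a,b):
    R=cv2.Rodrigues(np.array(c['rvec'],float))[0]; print(-R.T@np.array(c['tvec']).ravel(), c['fovy'])
E
```

```text
0.019 {'time_s': 0.1, 'joints': array([-5.21624629e+01,  2.20862469e+01,  3.89114301e-01, -2.59400683e-02,
       -6.84121430e+01, -1.48163339e+01]), 'joint_velocities': array([-0.0551454 , -0.03704604,  0.24387638,  0.1060531 , -0.03883363,
        0.00113026]), 'effort': array([ 1.32674845e-04, -3.91690421e+01,  1.87935662e+01,  4.23186108e+00,
        1.34509639e-02, -8.44176338e-05]), 'tcp_pos': array([ 0.24424466, -0.57476012,  0.24057878]), 'ee_rot': array([[-9.20425447e-01, -3.90917248e-01, -8.37440604e-04],
       [-3.90918136e-01,  9.20423760e-01,  1.76444412e-03],
       [ 8.10485890e-05,  1.95140999e-03, -9.99998093e-01]]), 'wrist_force': array([-0.19069945,  0.31521722, -0.74860063]), 'moment': array([ 0.002463  ,  0.01270455, -0.03234005]), 'gripper_force': 0.0, 'gripper_width': 1.0006028139062428}
[0.84351959 0.40140265 0.50531946] 56.256466177005414
[0.41369124 0.5300527  0.61436128] 52.1785698974386
```

View pics/s0.png

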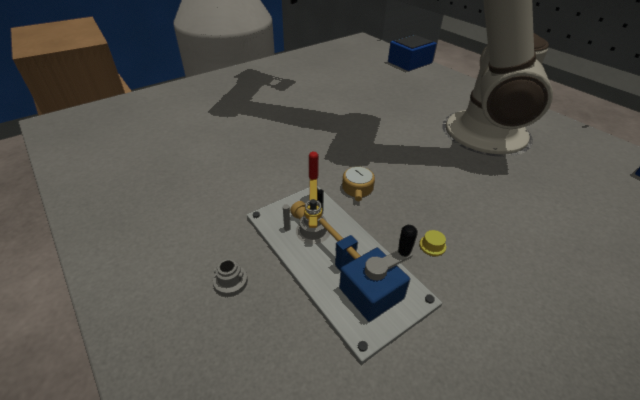

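View pics/d0.png

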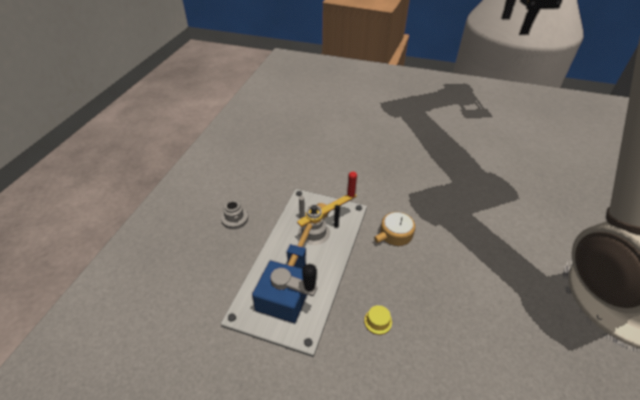

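The scene view shows the crank hub at (377,266), knob top (409,228), pivot post (313,204) and red grip top (314,155). In the side view they are at (281,276), (310,268), (314,211) and (352,174). I'll triangulate from these.

```bash
python3 - <<'E'
from h import *
a=pickle.load(open('pics/s0.pkl','rb'));b=pickle.load(open('pics/d0.pkl','rb'))
for n,z,p,q in [('hub',.083,(377,266),(281,276)),('piv',.085,(313,204),(314,211)),('knob',.133,(409,228),(310,267)),('grip',.119,(314,154),(352,174)),('cap',.024,(434,238),(379,317)),('gauge',.035,(359,175),(399,222))]:
    print(n,ray(a,*p,z).round(4),ray(b,*q,z).round(4))
E
```

```text
hub [0.5761 0.191  0.083 ] [0.5716 0.1894 0.083 ]
piv [0.5743 0.0359 0.085 ] [0.563  0.0412 0.085 ]
knob [0.5272 0.1944 0.133 ] [0.5221 0.1946 0.133 ]
grip [ 0.5172 -0.0391  0.119 ] [ 0.514  -0.0391  0.119 ]
cap [0.4172 0.1759 0.024 ] [0.4117 0.1801 0.024 ]
gauge [ 0.4158 -0.0224  0.035 ] [ 0.4122 -0.0247  0.035 ]
```

arm_command(
  deltas=[
    [0,0,0.1,-2.8,3.0,0,-1],
    [0,0,0.2,-5.6,6.0,0,-1],
    [0,0,0.3,-8.4,9.0,0,-1],
    [0,0,0.4,-11.2,12.0,0,-1],
    [0,0,0.4,-14,15,0,-1],
    [0,0,0.4,-16.8,18,0,-1],
    [0,0,0.4,-19.6,21,0,-1],
    [0,0,0.4,-22.4,24,0,-1],
  ],
)

```text
time_s: 0.77
tcp_pos: [0.3566, -0.2648, 0.2414]
ee_rot: [[-1.0, -0.001, -0.0], [-0.001, 1.0, 0.0], [0.0, 0.0, -1.0]]
wrist_force: [1.7, 0.3, 0.2]
gripper_width: 0.997
gripper_force: 0.0
```

arm_command(
  deltas=[
    [0,0,0,-1.4,3.8,0,-1],
    [0,0,0,-2.8,7.6,0,-1],
    [0,0,0,-4.2,11.4,0,-1],
    [0,0,0,-5.6,15.2,0,-1],
    [0,0,0,-7.0,19.0,0,-1],
    [0,0,0,-8.4,22.8,0,-1],
    [0,0,0,-9.8,26.6,0,-1],
    [0,0,0,-11.2,30.4,0,-1],
  ],
)

```text
time_s: 1.43
tcp_pos: [0.4681, 0.0396, 0.2415]
ee_rot: [[-1.0, -0.002, -0.0], [-0.002, 1.0, 0.0], [0.0, 0.0, -1.0]]
wrist_force: [0.4, -1.0, 0.6]
gripper_width: 1.002
gripper_force: 0.0
```

arm_command(
  deltas=[
    [0,0,0,-1.4,3.8,0,-1],
    [0,0,0,-2.8,7.6,0,-1],
    [0,0,0,-4.2,11.4,0,-1],
    [0,0,0,-5.6,15.2,0,-1],
    [0,0,0,-5.6,15.4,1,-1],
    [0,0,0,-5.6,15.4,2,-1],
    [0,0,0,-5.6,15.4,2,-1],
  ],
)

```text
time_s: 2.02
tcp_pos: [0.522, 0.1908, 0.2183]
ee_rot: [[-1.0, -0.002, -0.006], [-0.002, 1.0, -0.003], [0.006, -0.003, -1.0]]
wrist_force: [-0.1, -0.8, -0.3]
gripper_width: 0.996
gripper_force: 0.0
```

```bash
python3 - <<'E'
from h import *
c=snap('wrist','w0'); s=sense(); print(s['tcp_pos'],s['joints'],s['time_s'])
print(proj(c,[[.525,.1945,.133],[.525,.1945,.081],[.574,.19,.083],[.568,.032,.085],[.5146,-.04,.119]]).round(0))
E
```

```text
[0.52253144 0.1902538  0.21966139] [ 3.66932646e+01  1.64676468e+01 -1.10894147e+01 -2.81528631e-02
 -6.27165772e+01 -1.26609805e+02] 2.0667
[[325. 216.]
 [324. 200.]
 [320. 249.]
 [155. 244.]
 [ 37. 199.]]
```

View pics/w0.png

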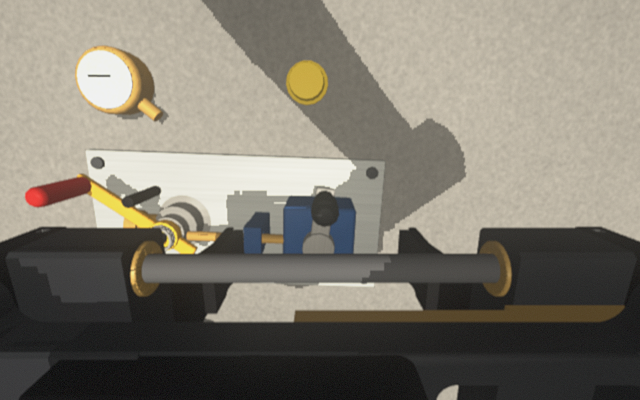

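The wrist view shows the knob top at (323,207), hub (319,243), pivot centre (170,236) and grip top (38,197). The knob lies between the fingers.

```bash
python3 - <<'E'
from h import *
c=pickle.load(open('pics/w0.pkl','rb'))
for p,z in [((323,207),.133),((319,243),.083),((170,236),.085),((38,197),.119)]: print(ray(c,*p,z).round(4))
E
```

```text
[0.5175 0.1929 0.133 ]
[0.5676 0.1894 0.083 ]
[0.5598 0.047  0.085 ]
[ 0.5132 -0.0387  0.119 ]
```

arm_command(
  deltas=[
    [0,0,0,0,0.2,3,-1],
    [0,0,0,0,0.2,6,-1],
    [0,0,0,0,0.2,9,-1],
    [0,0,0,0,0.2,10.8,-1],
    [0,0,0,0,0.2,10.8,1],
    [0,0,0,0,0.2,10.8,1],
    [0,0,0,0,0.2,10.8,1],
    [0,0,0,0,0.2,10.8,1],
  ],
)

```text
time_s: 2.73
tcp_pos: [0.5251, 0.1938, 0.1157]
ee_rot: [[-1.0, -0.002, 0.004], [-0.002, 1.0, 0.002], [-0.004, 0.002, -1.0]]
wrist_force: [-0.2, 0.2, 0.4]
gripper_width: 0.779
gripper_force: 0.0
```

arm_command(
  deltas=[
    [0,0,0,0,0,0,1],
    [0,0,0,0,0,0,1],
  ],
)

```text
time_s: 2.9
tcp_pos: [0.5244, 0.1938, 0.1149]
ee_rot: [[-1.0, -0.002, 0.002], [-0.002, 1.0, 0.001], [-0.002, 0.001, -1.0]]
wrist_force: [0.8, 0.2, -0.5]
gripper_width: 0.634
gripper_force: 0.0
```

arm_command(
  deltas=[
    [0,0,0,0,0,0.3,1],
    [0,0,0,0,0,0.3,1],
    [0,0,0,0,0,0.3,1],
    [0,0,0,0,0,0.3,1],
    [0,0,0,0,0,0.3,1],
    [0,0,0,0,0,0.3,1],
    [0,0,0,0,0,0.3,1],
    [0,0,0,0,0,0.3,1],
  ],
)

```text
time_s: 3.57
tcp_pos: [0.5239, 0.1937, 0.1105]
ee_rot: [[-1.0, -0.002, -0.0], [-0.002, 1.0, 0.0], [0.0, 0.0, -1.0]]
wrist_force: [-0.3, -0.1, 0.3]
gripper_width: 0.245
gripper_force: 30.0
```

```bash
python3 - <<'E'
import numpy as np
for a in (176,296,56):
    p=np.radians(a+15*np.arange(0,9)); q=5*np.c_[-np.cos(p),np.sin(p)]
    print([[0,0,0,float(x),float(y),0,1] for x,y in (q-q[0]).round(1)[1:]])
E
```

```text
[[0, 0, 0, -0.1, -1.3, 0, 1], [0, 0, 0, -0.5, -2.5, 0, 1], [0, 0, 0, -1.2, -3.6, 0, 1], [0, 0, 0, -2.2, -4.5, 0, 1], [0, 0, 0, -3.4, -5.1, 0, 1], [0, 0, 0, -4.6, -5.3, 0, 1], [0, 0, 0, -5.9, -5.3, 0, 1], [0, 0, 0, -7.2, -4.8, 0, 1]]
[[0, 0, 0, -1.1, 0.7, 0, 1], [0, 0, 0, -2.0, 1.7, 0, 1], [0, 0, 0, -2.5, 2.9, 0, 1], [0, 0, 0, -2.8, 4.1, 0, 1], [0, 0, 0, -2.7, 5.4, 0, 1], [0, 0, 0, -2.3, 6.7, 0, 1], [0, 0, 0, -1.6, 7.8, 0, 1], [0, 0, 0, -0.6, 8.6, 0, 1]]
[[0, 0, 0, 1.2, 0.6, 0, 1], [0, 0, 0, 2.4, 0.8, 0, 1], [0, 0, 0, 3.8, 0.8, 0, 1], [0, 0, 0, 5.0, 0.3, 0, 1], [0, 0, 0, 6.1, -0.4, 0, 1], [0, 0, 0, 6.9, -1.3, 0, 1], [0, 0, 0, 7.5, -2.5, 0, 1], [0, 0, 0, 7.8, -3.8, 0, 1]]
```

arm_command(
  deltas=[
    [0,0,0,0,-1.3,0,1],
    [0,0,0,-0.5,-2.5,0,1],
    [0,0,0,-1.2,-3.6,0,1],
    [0,0,0,-2.2,-4.5,0,1],
  ],
)

```text
time_s: 3.9
tcp_pos: [0.5445, 0.1472, 0.1105]
ee_rot: [[-1.0, -0.002, -0.004], [-0.002, 1.0, -0.001], [0.004, -0.001, -1.0]]
wrist_force: [-4.0, 0.9, 1.0]
gripper_width: 0.246
gripper_force: 30.0
```

arm_command(
  deltas=[
    [0,0,0,-1.2,-0.6,0,1],
    [0,0,0,-2.4,-0.8,0,1],
    [0,0,0,-3.7,-0.8,0,1],
    [0,0,0,-5.0,-0.3,0,1],
  ],
)

```text
time_s: 4.23
tcp_pos: [0.5958, 0.1431, 0.1105]
ee_rot: [[-1.0, -0.0, -0.003], [-0.0, 1.0, -0.003], [0.003, -0.003, -1.0]]
wrist_force: [-3.8, -0.6, 2.2]
gripper_width: 0.246
gripper_force: 30.0
```

arm_command(
  deltas=[
    [0,0,0,-1.1,0.7,0,1],
    [0,0,0,-2.0,1.7,0,1],
    [0,0,0,-2.5,2.9,0,1],
    [0,0,0,-2.8,4.1,0,1],
  ],
)

```text
time_s: 4.57
tcp_pos: [0.6238, 0.1858, 0.1104]
ee_rot: [[-1.0, -0.0, -0.003], [-0.0, 1.0, -0.002], [0.003, -0.002, -1.0]]
wrist_force: [-7.0, -3.2, 5.6]
gripper_width: 0.245
gripper_force: 30.0
```

arm_command(
  deltas=[
    [0,0,0,0.2,1.3,0,1],
    [0,0,0,0.7,2.6,0,1],
    [0,0,0,1.4,3.7,0,1],
    [0,0,0,2.4,4.5,0,1],
    [0,0,0,3.6,5.1,0,1],
    [0,0,0,4.8,5.3,0,1],
    [0,0,0,6.1,5.3,0,1],
    [0,0,0,7.3,4.8,0,1],
  ],
)

```text
time_s: 5.23
tcp_pos: [0.5511, 0.2331, 0.1105]
ee_rot: [[-1.0, -0.004, 0.002], [-0.004, 1.0, -0.004], [-0.002, -0.004, -1.0]]
wrist_force: [11.0, -11.5, -3.1]
gripper_width: 0.244
gripper_force: 30.0
```

arm_command(
  deltas=[
    [0,0,0,1.1,-0.7,0,1],
    [0,0,0,1.9,-1.7,0,1],
    [0,0,0,2.5,-2.9,0,1],
    [0,0,0,2.8,-4.2,0,1],
  ],
)

```text
time_s: 5.57
tcp_pos: [0.5239, 0.1947, 0.1106]
ee_rot: [[-1.0, -0.003, 0.005], [-0.003, 1.0, 0.004], [-0.005, 0.004, -1.0]]
wrist_force: [6.2, 2.1, -6.3]
gripper_width: 0.247
gripper_force: 30.0
```

```bash
python3 - <<'E'
from h import *
c=snap('side','d1')
cv2.imwrite('pics/d1c.png',cv2.resize(c['pixels'][130:380,180:430],(600,600)))
E
```

```text
(no output)
```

View pics/d1c.png

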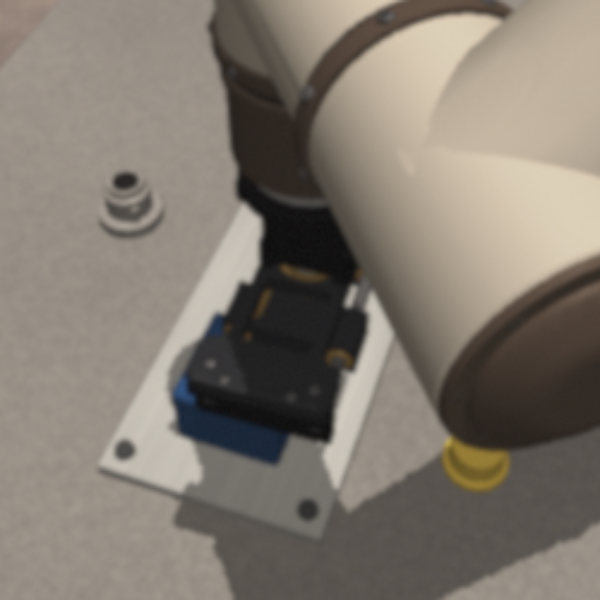

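The view only shows the gripper covering the knob. The forces are consistent with the knob being carried round, so I'll do the second turn.

arm_command(
  deltas=[
    [0,0,0,-0.2,-1.3,0,1],
    [0,0,0,-0.6,-2.5,0,1],
    [0,0,0,-1.3,-3.6,0,1],
    [0,0,0,-2.3,-4.5,0,1],
    [0,0,0,-3.5,-5.1,0,1],
    [0,0,0,-4.7,-5.3,0,1],
    [0,0,0,-6.0,-5.3,0,1],
    [0,0,0,-7.3,-4.8,0,1],
  ],
)

```text
time_s: 6.28
tcp_pos: [0.596, 0.1431, 0.1105]
ee_rot: [[-1.0, -0.001, -0.002], [-0.001, 1.0, -0.001], [0.002, -0.001, -1.0]]
wrist_force: [-4.2, -0.2, 2.3]
gripper_width: 0.245
gripper_force: 30.0
```

arm_command(
  deltas=[
    [0,0,0,-1.1,0.7,0,1],
    [0,0,0,-2.0,1.7,0,1],
    [0,0,0,-2.5,2.9,0,1],
    [0,0,0,-2.8,4.1,0,1],
    [0,0,0,-2.7,5.4,0,1],
    [0,0,0,-2.3,6.7,0,1],
    [0,0,0,-1.6,7.8,0,1],
    [0,0,0,-0.6,8.6,0,1],
  ],
)

```text
time_s: 6.95
tcp_pos: [0.6011, 0.2299, 0.1104]
ee_rot: [[-1.0, -0.002, -0.002], [-0.002, 1.0, -0.004], [0.002, -0.004, -1.0]]
wrist_force: [-1.4, -8.1, 3.0]
gripper_width: 0.246
gripper_force: 30.0
```

arm_command(
  deltas=[
    [0,0,0,1.2,0.6,0,1],
    [0,0,0,2.4,0.8,0,1],
    [0,0,0,3.8,0.8,0,1],
    [0,0,0,5.0,0.3,0,1],
    [0,0,0,6.1,-0.4,0,1],
    [0,0,0,6.9,-1.3,0,1],
    [0,0,0,7.5,-2.5,0,1],
    [0,0,0,7.8,-3.8,0,1],
  ],
)

```text
time_s: 7.62
tcp_pos: [0.524, 0.1944, 0.1105]
ee_rot: [[-1.0, -0.003, 0.003], [-0.003, 1.0, 0.003], [-0.003, 0.003, -1.0]]
wrist_force: [0.8, 3.7, -2.0]
gripper_width: 0.245
gripper_force: 30.0
```

arm_command(
  deltas=[
    [0,0,0,-0.1,-1.3,0,1],
    [0,0,0,-0.5,-2.5,0,1],
    [0,0,0,-1.2,-3.6,0,1],
    [0,0,0,-1.2,-3.6,0,1],
  ],
)

```text
time_s: 7.95
tcp_pos: [0.5364, 0.1546, 0.1105]
ee_rot: [[-1.0, -0.0, -0.001], [-0.0, 1.0, -0.002], [0.001, -0.002, -1.0]]
wrist_force: [-0.9, -4.3, 1.4]
gripper_width: 0.248
gripper_force: 30.0
```

```bash
python3 - <<'E'
import numpy as np
for a in (221,261,301):
    p=np.radians(a+5*np.arange(0,9)); q=5*np.c_[-np.cos(p),np.sin(p)]
    print([[0,0,0,float(x),float(y),0,1] for x,y in (q-q[0]).round(2)[1:]])
E
```

```text
[[0, 0, 0, -0.3, -0.32, 0, 1], [0, 0, 0, -0.63, -0.61, 0, 1], [0, 0, 0, -0.98, -0.86, 0, 1], [0, 0, 0, -1.35, -1.09, 0, 1], [0, 0, 0, -1.74, -1.29, 0, 1], [0, 0, 0, -2.15, -1.45, 0, 1], [0, 0, 0, -2.56, -1.57, 0, 1], [0, 0, 0, -2.99, -1.66, 0, 1]]
[[0, 0, 0, -0.43, -0.05, 0, 1], [0, 0, 0, -0.87, -0.06, 0, 1], [0, 0, 0, -1.3, -0.03, 0, 1], [0, 0, 0, -1.74, 0.03, 0, 1], [0, 0, 0, -2.16, 0.13, 0, 1], [0, 0, 0, -2.57, 0.27, 0, 1], [0, 0, 0, -2.97, 0.44, 0, 1], [0, 0, 0, -3.36, 0.65, 0, 1]]
[[0, 0, 0, -0.36, 0.24, 0, 1], [0, 0, 0, -0.71, 0.51, 0, 1], [0, 0, 0, -1.02, 0.81, 0, 1], [0, 0, 0, -1.31, 1.14, 0, 1], [0, 0, 0, -1.57, 1.49, 0, 1], [0, 0, 0, -1.8, 1.86, 0, 1], [0, 0, 0, -1.99, 2.25, 0, 1], [0, 0, 0, -2.15, 2.66, 0, 1]]
```

arm_command(
  deltas=[
    [0,0,0,-0.3,-0.3,0,1],
    [0,0,0,-0.6,-0.6,0,1],
    [0,0,0,-1.0,-0.9,0,1],
    [0,0,0,-1.4,-1.1,0,1],
  ],
)

```text
time_s: 8.28
tcp_pos: [0.5491, 0.1445, 0.1105]
ee_rot: [[-1.0, -0.002, -0.003], [-0.002, 1.0, -0.002], [0.003, -0.002, -1.0]]
wrist_force: [-5.0, -3.9, 4.9]
gripper_width: 0.245
gripper_force: 30.0
```

arm_command(
  deltas=[
    [0,0,0,-0.4,-0.2,0,1],
    [0,0,0,-0.8,-0.4,0,1],
    [0,0,0,-1.2,-0.5,0,1],
    [0,0,0,-1.6,-0.6,0,1],
  ],
)

```text
time_s: 8.62
tcp_pos: [0.5594, 0.1398, 0.1101]
ee_rot: [[-1.0, 0.001, -0.015], [0.001, 1.0, -0.001], [0.015, -0.001, -1.0]]
wrist_force: [-32.1, 13.1, 22.5]
gripper_width: 0.242
gripper_force: 30.0
```

arm_command(
  deltas=[
    [0,0,0,0,0,0,1],
    [0,0,0,0,0,0,1],
    [0,0,0,0,0,0,1],
  ],
)

```text
time_s: 8.87
tcp_pos: [0.5591, 0.14, 0.1102]
ee_rot: [[-1.0, -0.001, -0.015], [-0.001, 1.0, -0.002], [0.015, -0.002, -1.0]]
wrist_force: [-23.5, 6.9, 15.7]
gripper_width: 0.244
gripper_force: 30.0
```

arm_command(
  deltas=[
    [0,0,0,0.5,0.1,0,1],
    [0,0,0,0.5,0.1,0,1],
    [0,0,0,0.5,0.1,0,0],
    [0,0,0,0.5,0.1,0,0],
    [0,0,0,0.5,0.1,0,0],
    [0,0,0,0.5,0.1,0,0],
    [0,0,0,0.5,0.1,0,0],
  ],
)

```text
time_s: 9.45
tcp_pos: [0.5617, 0.1409, 0.1105]
ee_rot: [[-1.0, -0.002, 0.001], [-0.002, 1.0, 0.0], [-0.001, 0.0, -1.0]]
wrist_force: [0.3, -0.0, 1.3]
gripper_width: 0.483
gripper_force: 0.0
```

arm_command(
  deltas=[
    [0,0,0,0,0,-3,-0.3],
    [0,0,0,0,0,-6,-0.3],
    [0,0,0,0,0,-9,-0.3],
    [0,0,0,2.0,3.0,-11,-0.3],
    [0,0,0,4,4,-11,-0.3],
    [0,0,0,6,4,-11,-0.3],
    [0,0,0,6,4,-11,-0.3],
  ],
)

```text
time_s: 10.03
tcp_pos: [0.4984, 0.1809, 0.2212]
ee_rot: [[-1.0, -0.003, -0.0], [-0.003, 1.0, 0.001], [0.0, 0.001, -1.0]]
wrist_force: [-0.3, 0.7, -0.3]
gripper_width: 0.65
gripper_force: 0.0
```

```bash
python3 - <<'E'
from h import *
c=snap('wrist','w1'); b=snap('side','d2'); s=sense(); print(s['tcp_pos'],s['time_s'],s['wrist_force'])
cv2.imwrite('pics/b2.png',np.vstack([c['pixels'][100:400],b['pixels'][100:400]]))
E
```

```text
[0.50095211 0.18084322 0.2210187 ] 10.1333 [-0.60318835 -0.46902571 -0.23492075]
```

View pics/b2.png

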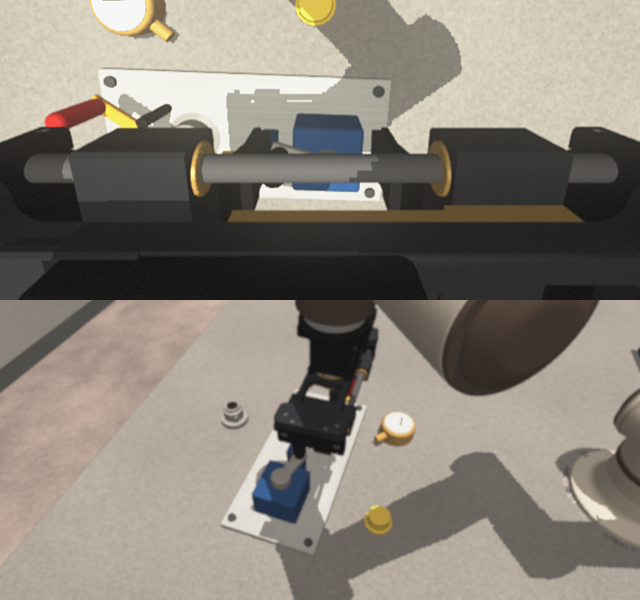

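The crank now points at -y, up against its stop, and the loose parts haven't moved. Next I go over the red grip and turn the tool 90° so the fingers close along the swing.

arm_command(
  deltas=[
    [0,0,-0.12,-0.2,-3,0,-0.4],
    [0,0,-0.24,-0.4,-6,0,-0.4],
    [0,0,-0.36,-0.6,-9,0,-0.4],
    [0,0,-0.48,-0.8,-12,0,-0.4],
    [0,0,-0.6,-1,-15,0,-0.4],
    [0,0,-0.72,-1.2,-18,0,-0.4],
    [0,0,-0.84,-1.3,-20,0,-0.4],
    [0,0,-0.96,-1.3,-22,0,-0.4],
  ],
)

```text
time_s: 10.8
tcp_pos: [0.5153, -0.0415, 0.2203]
ee_rot: [[-0.569, -0.823, 0.0], [-0.823, 0.569, -0.0], [0.0, -0.0, -1.0]]
wrist_force: [-0.9, 0.2, 0.0]
gripper_width: 0.7
gripper_force: 0.0
```

arm_command(
  deltas=[
    [0,0,-0.12,0,0,0,-0.4],
    [0,0,-0.24,0,0,0,-0.4],
    [0,0,-0.36,0,0,0,-0.4],
    [0,0,-0.48,0,0,0,-0.4],
    [0,0,-0.61,0,0,0,-0.4],
    [0,0,-0.61,0,0,0,-0.4],
  ],
)

```text
time_s: 11.3
tcp_pos: [0.5152, -0.0401, 0.2202]
ee_rot: [[0.002, -1.0, 0.0], [-1.0, -0.002, -0.0], [0.0, -0.0, -1.0]]
wrist_force: [0.4, 0.1, 0.3]
gripper_width: 0.702
gripper_force: 0.0
```

```bash
python3 - <<'E'
from h import *
c=snap('wrist','w2'); a=snap('scene','s2'); s=sense(); print(s['tcp_pos'],s['joints'],s['time_s'],s['gripper_width'])
print(proj(c,[[.5146,-.04,.119],[.568,.032,.085]]))
cv2.imwrite('pics/b3.png',np.vstack([c['pixels'][100:400],a['pixels'][100:400]]))
E
```

```text
[ 0.51489252 -0.03981902  0.2202445 ] [ 1.36076892e+01  1.24916874e+01 -1.65007254e+01  9.42294099e-03
 -6.10215902e+01 -1.37715052e+01] 11.4 0.7016816447307288
[[320.71332731 205.06116285]
 [266.54675813 265.89864628]]
```

View pics/b3.png

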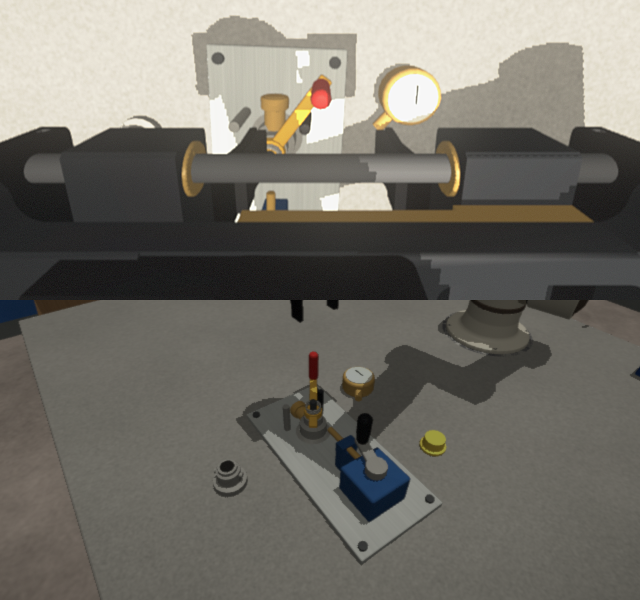

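The wrist view shows the red grip centred between the fingers at about (321,192). It sits a few mm towards -y, so I'll correct for that and descend.

arm_command(
  deltas=[
    [0,0,0,0.3,0,3,-0.4],
    [0,0,0,0.3,0,6,-0.4],
    [0,0,0,0.3,0,9,-0.4],
    [0,0,0,0.3,0,11.5,-0.4],
    [0,0,0,0.3,0,12.3,1],
    [0,0,0,0.3,0,12.3,1],
    [0,0,0,0.3,0,12.3,1],
    [0,0,0,0.3,0,12.3,1],
  ],
)

```text
time_s: 12.07
tcp_pos: [0.5158, -0.0423, 0.0992]
ee_rot: [[0.001, -1.0, 0.003], [-1.0, -0.001, 0.0], [-0.0, -0.003, -1.0]]
wrist_force: [0.0, 0.2, -0.3]
gripper_width: 0.481
gripper_force: 0.0
```

arm_command(
  deltas=[
    [0,0,0,0,0,0,1],
    [0,0,0,0,0,0,1],
    [0,0,0,0,0,0,1],
    [0,0,0,0,0,0,1],
    [0,0,0,0,0,0,1],
    [0,0,0,0,0,0,1],
  ],
)

```text
time_s: 12.57
tcp_pos: [0.5151, -0.0424, 0.0983]
ee_rot: [[0.001, -1.0, 0.002], [-1.0, -0.001, 0.0], [-0.0, -0.002, -1.0]]
wrist_force: [1.8, -0.7, 3.9]
gripper_width: 0.196
gripper_force: 30.0
```

arm_command(
  deltas=[
    [0,0,0,0.4,-0.7,0,1],
    [0,0,0,0.8,-1.3,0,1],
    [0,0,0,1.1,-2.1,0,1],
    [0,0,0,1.4,-2.8,0,1],
  ],
)

```text
time_s: 12.9
tcp_pos: [0.5419, -0.0561, 0.0981]
ee_rot: [[0.001, -1.0, -0.002], [-1.0, -0.001, 0.001], [-0.001, 0.002, -1.0]]
wrist_force: [-4.3, 6.3, 7.4]
gripper_width: 0.198
gripper_force: 30.0
```

The arm swings freely, so the bolt is clear. Continuing to the stop.

arm_command(
  deltas=[
    [0,0,0,0.2,-0.9,0,1],
    [0,0,0,0.3,-1.9,0,1],
    [0,0,0,0.4,-2.8,0,1],
    [0,0,0,0.3,-3.8,0,1],
    [0,0,0,0.1,-4.7,0,1],
    [0,0,0,-0.2,-5.6,0,1],
    [0,0,0,-0.5,-6.3,0,1],
  ],
)

```text
time_s: 13.48
tcp_pos: [0.603, -0.0532, 0.0981]
ee_rot: [[0.001, -1.0, -0.008], [-1.0, -0.001, -0.003], [0.003, 0.008, -1.0]]
wrist_force: [-6.2, -5.4, 9.9]
gripper_width: 0.199
gripper_force: 30.0
```

arm_command(
  deltas=[
    [0,0,0,-0.2,-0.4,0,1],
    [0,0,0,-0.4,-0.8,0,1],
    [0,0,0,-0.6,-1.1,0,1],
    [0,0,0,-0.6,-1.1,0,1],
    [0,0,0,-0.6,-1.1,0,1],
  ],
)

```text
time_s: 13.9
tcp_pos: [0.6138, -0.0478, 0.0981]
ee_rot: [[0.001, -1.0, -0.007], [-1.0, -0.001, -0.003], [0.003, 0.007, -1.0]]
wrist_force: [-6.7, -5.8, 8.4]
gripper_width: 0.192
gripper_force: 30.0
```

arm_command(
  deltas=[
    [0,0,0,-0.2,-0.2,0,1],
    [0,0,0,-0.3,-0.4,0,1],
    [0,0,0,-0.3,-0.4,0,1],
    [0,0,0,-0.3,-0.4,0,1],
  ],
)

```text
time_s: 14.23
tcp_pos: [0.6173, -0.0457, 0.0981]
ee_rot: [[0.0, -1.0, -0.009], [-1.0, -0.0, -0.004], [0.004, 0.009, -1.0]]
wrist_force: [-6.3, -7.7, 8.9]
gripper_width: 0.198
gripper_force: 30.0
```

arm_command(
  deltas=[
    [0,0,0,-0.1,-0.2,0,1],
    [0,0,0,-0.3,-0.4,0,1],
    [0,0,0,-0.3,-0.4,0,1],
    [0,0,0,-0.3,-0.4,0,1],
  ],
)

```text
time_s: 14.57
tcp_pos: [0.6178, -0.0452, 0.0979]
ee_rot: [[-0.001, -1.0, -0.017], [-1.0, 0.001, -0.008], [0.008, 0.017, -1.0]]
wrist_force: [-12.0, -16.0, 13.8]
gripper_width: 0.201
gripper_force: 30.0
```

The measured position has stopped moving and the force has jumped to about 20 N, so the arm is at its stop. I'll hold and check.

arm_command(
  deltas=[
    [0,0,0,0,0,0,1],
    [0,0,0,0,0,0,1],
    [0,0,0,0,0,0,1],
    [0,0,0,0,0,0,1],
  ],
)

```text
time_s: 14.9
tcp_pos: [0.6178, -0.0452, 0.0979]
ee_rot: [[-0.001, -1.0, -0.017], [-1.0, 0.001, -0.008], [0.008, 0.017, -1.0]]
wrist_force: [-12.1, -13.8, 12.7]
gripper_width: 0.198
gripper_force: 30.0
```

```bash
python3 - <<'E'
from h import *
a=snap('scene','s3')
cv2.imwrite('pics/s3c.png',cv2.resize(a['pixels'][130:380,200:500],(720,600),interpolation=cv2.INTER_CUBIC))
E
```

```text
(no output)
```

View pics/s3c.png

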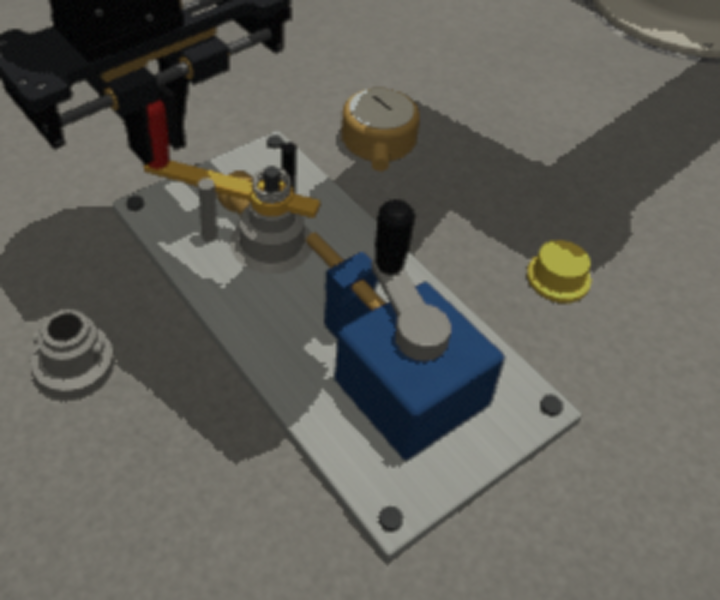

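The yellow arm lies against its stop post (205,190 in the crop). The red grip is between the fingers, the bolt is drawn back, and the loose parts haven't moved.

```bash
python3 -c "
from station import finish_job; print(finish_job())"
```

```text
the job is handed in; nothing more can be done
None
```

I wound the crank to its end stop, which drew the bolt clear, then swung the vent arm to its stop and handed the job in with the fingers still gripping the red grip; the gauge, cap and coupling were not touched.

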